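# Close a board test fixture: lower its cover on two pins and snap it down

### The job

Put the blue cover on the grey circuit-board fixture: lower it level onto the two locating pins, orange mark to orange mark, then press it straight down until both spring catches snap over its ends and it sits fully home on the board. Keep the cover level all the while and leave the pot, the dust blower and the loupe standing where they are.

Things in the scene. Friction and masses are not known exactly. Their poses are not given: they have to be found in the camera images.
- fixture: Grey circuit-board fixture, fixed to the bench: base 96 (x) x 150 (y) x 30 mm high, green board 76 x 78 mm on it (top 34 mm above the bench). Origin: centre of its underside, on the bench; z up, y along the long side towards the thick pin. Two upright pins stand at y = +52 and -52 mm, x = 0; a steel spring catch 26 mm wide at each end, y = +-79 mm, top 64 mm above the bench.
- pin_big (a point): Centre of the tip of the thick bullet-nosed steel pin (orange mark beside it on the base), 73 mm above the bench, at the fixture's y = +52 mm. 12 mm thick up to 64 mm above the bench, then tapering to 3 mm at the tip.
- pin_small (a point): Centre of the tip of the thin bullet-nosed steel pin, 73 mm above the bench, at the fixture's y = -52 mm. 8 mm thick up to 64 mm above the bench, then tapering to 3 mm at the tip.
- catch_big (a joint): Spring catch at the thick pin's end. 0 = upright, at rest; grows (rad) as it is pushed outward, to about 0.13 as the cover's end passes. The nose has a steep ramp on top (63 down to 51 mm above the bench) and a flat underside at 49 mm, which ends 5 mm over the cover's end. Weight alone does not open it; a press of 6 to 16 N does.
- catch_small (a joint): The same kind of catch at the thin pin's end, with the same values. The two may snap one after the other: the cover then stays tilted until its other end is pressed down too, for which the grip can be pressed near that end.
- cover_grip (a point): Centre of the black upright grip on the loose cover: 18 (x) x 56 (y) x 36 mm high; take it from above across the 18 mm. It is 18 mm above the plate's top, 32 mm above the underside of the cover's feet. z up, y along the plate towards the larger hole. Above the bench it is at 32 mm at the start, about 75 to 85 mm when the cover rests on the catches' ramps, 66 mm fully home, then over the fixture's centre.
- hole_big (a point): Centre of the larger hole (14 mm, orange mark beside it), at the plate's underside, 52 mm from the grip along +y, 26 mm below cover_grip. The cover is a blue plate 90 (x) x 150 (y) x 8 mm with rounded aluminium ends on four black feet 6 mm high, 0.2 to 0.33 kg, its centre of mass under the grip. It fits only with this hole on the thick pin.
- hole_small (a point): Centre of the smaller hole (10 mm, for the thin pin), at the plate's underside, 52 mm from the grip along the cover's -y, 26 mm below cover_grip.
- pot_a: Bystander: small clear pot with a blue lid, 52 mm across, 50 mm high, standing loose. Origin: centre of its underside.
- dust_blower: Bystander: dark red rubber dust blower, 55 mm across, 137 mm high, standing loose. Origin: centre of its underside.
- loupe: Bystander: black eye loupe, 35 mm across, 27 mm high, standing loose. Origin: centre of its underside.

How it is judged:
By the outcome, as a careful person would: the job done as asked, in the order asked, and still so for the second after the job is handed in, with the robot touching nothing.
It also fails if it takes over 64 s, if anything falls off the work surface, if the arm or the gripper's body presses on something with over 40 N, if the wrist force passes 120 N, or if a joint passes its speed limit or range.

### The arm

A 7-joint arm with a two-finger parallel gripper is mounted at the origin on a cart in front of the work surface, level with it; the furniture and walls round the work are solid. World frame = base frame: x ahead of the robot, y to its left, z up, the work surface at z = 0. Lengths are in m, angles in rad, forces in N, time in s.
With the tool pointing down it reaches from about 0.35 to 0.9 m from the base axis. Payload 8.1 kg.
Tool frame: the origin (TCP) lies on the centre line of the jaws, within the pads' length; the fingertips stand 8 mm ahead of it and the grasp point (between the pads) lies 11 mm behind it; z points along the fingers, x is the direction in which the jaws open and shut, and the axes are right-handed (so a half turn about z gives the same grasp; the last joint's range is limited). The gripper opens to 85 mm and grips with 20 to 120 N. Pads are 22 mm wide; open, the fingers measure 114 mm over their backs; the gripper's body (76 mm by 85 mm) begins 54 mm behind the grasp point. The pads swing forward as they close: fully open they stand 13 mm farther back than shut.
Start: joints at [-1.275, 0.434, 0.025, 1.573, -0.012, 1.134, -0.075], TCP at [0.243, 0.576, 0.239] pointing down, gripper open.
Joint ranges: [-2.62, 2.62], [-0.44, 2.09], [-1.27, 1.32], [0.08, 2.57], [-1.32, 4.46], [0.12, 2], [-2.74, 2.74]. Speed limits (rad/s): [2.22, 2.22, 3.01, 3.01, 3.14, 3.14, 3.14].

### API

Orientations are given as a rotation vector (axis times angle).
In Python, from plant import r gives the robot as it stands. The module is installed in compiled form; this text tells all that it offers. Calls block until the motion is done:
- r.goto(position, orientation): joint-space move of the TCP to a pose.
- r.servo_line(position, velocity=0.15, rotation=None): straight line of the TCP; rotation=None keeps the orientation; velocity is the mean speed in m/s.
- r.set_joints(angles): joint-space move.
- r.set_gripper(opening): finger opening in m; the grip force is fixed at half the most; returns when the fingers have stopped.
- r.pause(seconds).
- r.ik(position, orientation): joint angles nearest the present ones, or None.
- r.observe(): the state.
- r.grab_frame(name): name is "side" or "top" or "wrist"; returns the picture (400x640x3 uint8, red, green, blue); there is no depth.
- r.get_calibration(name): a dict with "vfov" (degrees; the focal length in pixels is half the picture's height over the tangent of half this angle, whatever the lens; pixels are square), "cx", "cy" (the principal point, pixels), "k1" (the pictures are not rectified: a ray, as slopes to the right and down, at radius r is drawn at 1 + k1 r^2 times it, then the intrinsics apply), "R" (3x3) and "t" (3): a world point X has camera coordinates R X + t; the wrist camera has in their place "tool_from_camera" (4x4, takes a point from camera to tool coordinates, whose origin is the TCP and whose axes are the tool frame's). Camera axes: x right, y down, z forward; pixel columns grow to the right and rows downward; lengths in m; the calibration is good to about 2 mm. A picture is of the moment at which its call begins: read the wrist's pose just before it. get_calibration takes no time and is no camera call.
A pose or a line that the arm cannot do raises r.Unreachable and nothing moves.
- r.hand_in(): hands the job in, once; it reports no verdict.
Trained networks look in the newest picture that a camera, given by its name, has taken for a name from the list of things; names that differ only in an ending like _2 or _b are one class to them, and where a whole thing is asked for, a point or a joint stands for the part that bears it (a point fixed in the world has none). Each returns a list of dicts, best first, with "score" (0 to 1); they miss things now and then, are a little off and sometimes report something else, mostly with a low value. They report only what shows in the picture. A call takes as long as a camera call.
- r.outline_of(camera, name): "mask" (400x640 bool, what is visible of it) and "position" ([column, row] in pixels, amid what is visible of it).
- r.landmark_of(camera, name): "position" ([column, row] in pixels: a listed point, or the origin of a listed thing).
The state is a dict: "time": time; "joint_positions": joint angles; "dq": joint speeds; "joint_efforts": joint torques, N m; "eef_pos": TCP position; "eef_rot": TCP orientation; "ft_force": force on the tool from outside, world axes, zero at the start; "moment": the same for the moment, N m; "grip_width": finger opening in m.
Only numpy, scipy, OpenCV 4.12 (cv2) and the standard library are available. Lean on these libraries where they do the work, as an engineer would, in place of code of your own. Each camera call takes 0.05 s, during which the arm holds its last target.

## Working session

There is one attempt and no reset: what is moved stays moved. The work goes in short steps, each a Python script; the robot and the scene stay as the last script left them, time stands still between calls to the robot, and variables do not carry over. Pictures are saved under pics/ and viewed, and the job is handed in when it is done.

```bash
mkdir -p pics; ls
cat > h.py <<'E'
import numpy as np, cv2, json
from scipy.spatial.transform import Rotation as Ro
from plant import r
def save(n,im): cv2.imwrite(f'pics/{n}.png',im[:,:,::-1])
def cam(name,obs=None):
    c=r.get_calibration(name); f=200/np.tan(np.radians(c['vfov'])/2)
    if 'R' in c: R=np.array(c['R']);t=np.array(c['t'])
    else:
        T=np.array(c['tool_from_camera']); W=np.eye(4)
        W[:3,:3]=Ro.from_rotvec(obs['eef_rot']).as_matrix(); W[:3,3]=obs['eef_pos']
        M=np.linalg.inv(W@T); R=M[:3,:3]; t=M[:3,3]
    return dict(f=f,cx=c['cx'],cy=c['cy'],k1=c['k1'],R=R,t=t)
def ray(c,p):
    d=np.array([(p[0]-c['cx'])/c['f'],(p[1]-c['cy'])/c['f']]); u=d.copy()
    for _ in range(30): u=d/(1+c['k1']*(u@u))
    v=c['R'].T@np.array([u[0],u[1],1]); return -c['R'].T@c['t'], v/np.linalg.norm(v)
def atz(c,p,z):
    o,v=ray(c,p); return o+v*(z-o[2])/v[2]
def proj(c,X):
    q=c['R']@np.array(X)+c['t']; u=q[:2]/q[2]; u=u*(1+c['k1']*(u@u)); return u*c['f']+[c['cx'],c['cy']]
E
python3 - <<'E'
from h import *
o=r.observe(); print({k:np.round(v,3) for k,v in o.items()})
Z=dict(cover_grip=.032,hole_big=.006,hole_small=.006,pin_big=.073,pin_small=.073,fixture=0,pot_a=0,dust_blower=0,loupe=0)
for n in ['top','side','wrist']:
    o=r.observe(); im=r.grab_frame(n); save('a_'+n,im); c=cam(n,o)
    print(n,-c['R'].T@c['t'])
    for k,z in Z.items():
        for d in r.landmark_of(n,k)[:2]:
            print(k,round(d['score'],2),np.round(d['position'],1),np.round(atz(c,d['position'],z),4))
print(r.observe()['time'])
E
```

```text
pics
{'time': np.float64(0.0), 'joint_positions': array([-1.275,  0.435,  0.025,  1.574, -0.012,  1.134, -0.075]), 'dq': array([0.   , 0.   , 0.   , 0.   , 0.002, 0.   , 0.   ]), 'joint_efforts': array([-1.0000e-03, -6.7044e+01,  1.0250e+00, -3.1622e+01,  1.6000e-02,
        1.2000e-02,  0.0000e+00]), 'eef_pos': array([0.243, 0.575, 0.239]), 'eef_rot': array([ 2.617e+00,  1.737e+00, -2.000e-03]), 'ft_force': array([0.967, 0.374, 0.177]), 'moment': array([ 0.043, -0.036,  0.043]), 'grip_width': np.float64(0.085)}
top [ 0.54512809 -0.007191    1.1105851 ]
cover_grip 0.86 [406.1 242.4] [ 0.5001 -0.1982  0.032 ]
hole_big 0.91 [385.3 255.1] [ 0.4696 -0.1511  0.006 ]
hole_small 0.65 [425.4 240.2] [ 0.503  -0.2504  0.006 ]
pin_big 0.73 [248.3 238.3] [0.5196 0.1701 0.073 ]
pin_big 0.4 [271.2 237.1] [0.5213 0.1173 0.073 ]
pin_small 0.91 [293.1 236.6] [0.5213 0.067  0.073 ]
fixture 0.58 [274.6 240.7] [0.5106 0.1178 0.    ]
pot_a 0.87 [333.6 152.5] [ 0.7243 -0.032   0.    ]
dust_blower 0.84 [264.8 151.4] [0.7317 0.1383 0.    ]
loupe 0.58 [382.6 142.6] [ 0.7462 -0.1539  0.    ]
loupe 0.48 [426.  238.3] [ 0.5074 -0.2533  0.    ]
side [ 0.59369786 -1.00121033  0.72383253]
hole_big 0.82 [262.7 272.3] [ 0.4743 -0.1396  0.006 ]
hole_small 0.85 [275.2 306.5] [ 0.507  -0.2502  0.006 ]
pin_big 0.87 [283.5 178. ] [0.5169 0.1714 0.073 ]
pin_small 0.78 [281.  195.4] [0.513  0.0805 0.073 ]
fixture 0.77 [283.6 211.6] [0.5137 0.1165 0.    ]
fixture 0.49 [381.3 276.4] [ 0.7385 -0.1657  0.    ]
pot_a 0.79 [370.  241.1] [ 0.7294 -0.0334  0.    ]
dust_blower 0.56 [276.9 307.8] [ 0.51   -0.2479  0.    ]
loupe 0.56 [378.6 274.2] [ 0.7336 -0.1579  0.    ]
wrist [0.16461476 0.60759187 0.37386051]
fixture 0.74 [160.6 382. ] [0.5156 0.1218 0.    ]
1.5
```

View pics/a_top.png

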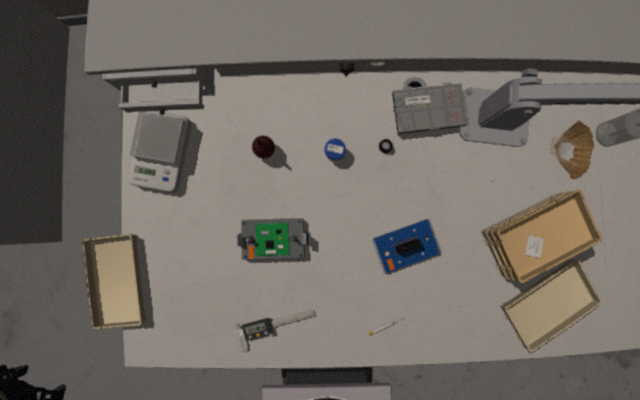

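View pics/a_side.png

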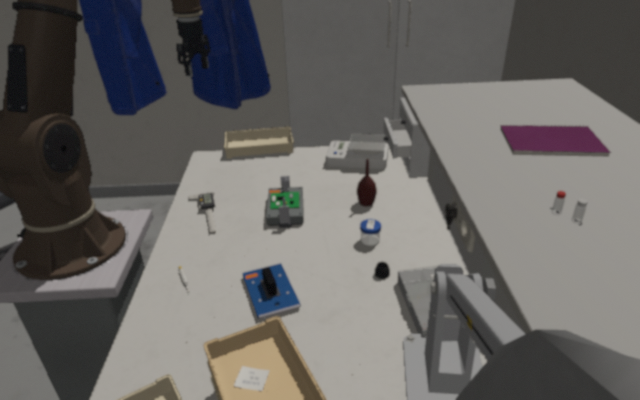

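The top view shows the fixture near (272,240) with its thick pin on the left, and the cover near (407,246) with its orange end lower-left. Next I'll look at both with the wrist camera.

```bash
cat >> h.py <<'E'
def rv(a): return np.pi*np.array([np.cos(a/2),np.sin(a/2),0])
def look(center,a,z,name,Z,tag):
    c=r.get_calibration('wrist'); T=np.array(c['tool_from_camera']); Rw=Ro.from_rotvec(rv(a)).as_matrix()
    v=Rw@T[:3,2]; off=Rw@T[:3,3]
    h=z+off[2]-center[2]; hit=off+v*(h/-v[2])
    p=np.array([center[0]-hit[0],center[1]-hit[1],z]); print('pose',p)
    r.goto(p,rv(a)); r.pause(.15)
    return meas('wrist',Z,tag)
def meas(n,Z,tag):
    o=r.observe(); im=r.grab_frame(n); save(tag,im); cc=cam(n,o); out={}
    for k,zz in Z.items():
        for d in r.landmark_of(n,k)[:2]:
            P=atz(cc,d['position'],zz); out.setdefault(k,P)
            print(k,round(d['score'],2),np.round(d['position'],1),np.round(P,4))
    print('t',r.observe()['time']); return out
E
python3 - <<'E'
from h import *
print(np.round(r.get_calibration('wrist')['tool_from_camera'],3))
o=look([.486,-.2,.02],.325,.25,'wrist',dict(cover_grip=.032,hole_big=.006,hole_small=.006),'b_cover')
print(np.round(r.observe()['joint_positions'],2))
o=look([.52,.118,.07],.016,.25,'wrist',dict(pin_big=.073,pin_small=.073,fixture=0),'b_fix')
print(np.round(r.observe()['joint_positions'],2))
E
```

```text
[[ 1.     0.001  0.001 -0.001]
 [-0.001  0.945  0.327 -0.084]
 [-0.    -0.327  0.945 -0.135]
 [ 0.     0.     0.     1.   ]]
pose [ 0.47353996 -0.15992638  0.25      ]
cover_grip 0.75 [325.2 207.3] [ 0.4969 -0.2073  0.032 ]
hole_big 0.63 [324.5 159.8] [ 0.4766 -0.1502  0.006 ]
hole_small 0.65 [322.2 230. ] [ 0.5084 -0.253   0.006 ]
t 4.575
[-0.52  0.29  0.95  1.91 -0.27  1.08  0.86]
pose [0.52006358 0.14345268 0.25      ]
pin_big 0.65 [318.9 154. ] [0.5185 0.1694 0.073 ]
pin_small 0.72 [318.6 234.7] [0.5195 0.0676 0.073 ]
t 6.1
[-1.08  0.39  0.98  1.82 -0.36  1.12  0.04]
```

View pics/b_cover.png

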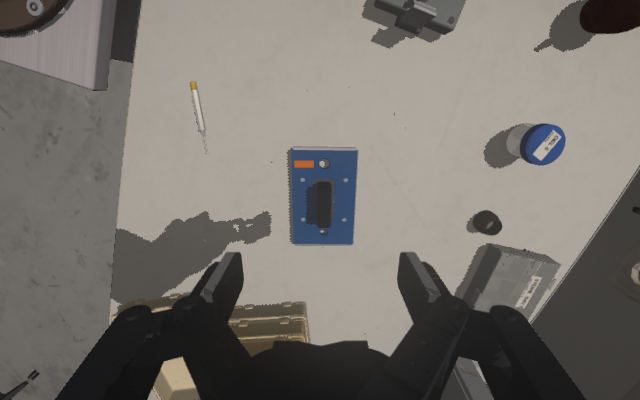

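View pics/b_fix.png

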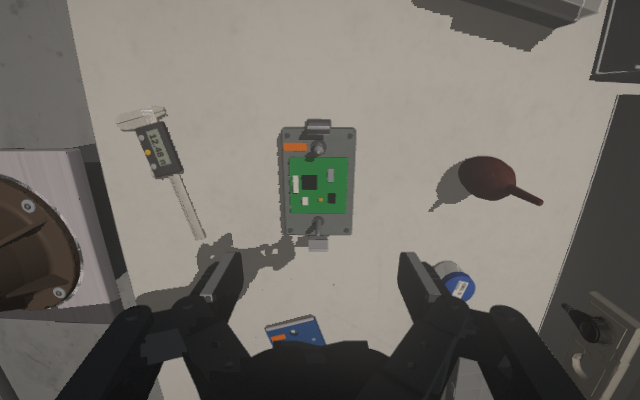

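Both wrist views look clear and agree with the top camera to a few mm. I'll take one closer look at each, fixture first, then the cover.

Run:
```python
from h import *
o=look([.519,.118,.07],.01,.17,'wrist',dict(pin_big=.073,pin_small=.073,fixture=0),'c_fix')
r.servo_line([.5,.0,.22],velocity=.3)
o=look([.494,-.203,.02],.31,.14,'wrist',dict(cover_grip=.032,hole_big=.006,hole_small=.006),'c_cover')
```

```text
pose [0.51920156 0.11590312 0.17      ]
pin_big 0.77 [317.7 142.5] [0.5181 0.1682 0.073 ]
pin_small 0.98 [318.2 248.8] [0.5196 0.0673 0.073 ]
fixture 0.62 [316.3 176.5] [0.5166 0.1196 0.    ]
t 6.8833
pose [ 0.49268206 -0.19835524  0.14      ]
cover_grip 0.98 [319.9 207. ] [ 0.4962 -0.206   0.032 ]
hole_big 0.79 [319.6 144.4] [ 0.479  -0.1539  0.006 ]
hole_big 0.55 [594.  106.3] [ 0.7201 -0.0343  0.006 ]
hole_small 0.97 [316.4 241. ] [ 0.508  -0.2546  0.006 ]
t 8.675
```

View pics/c_cover.png

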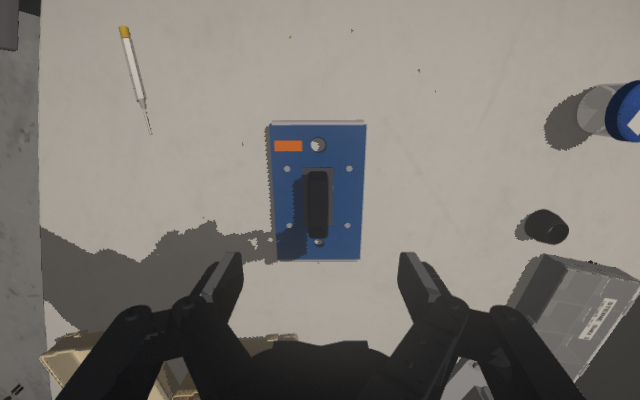

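View pics/c_fix.png

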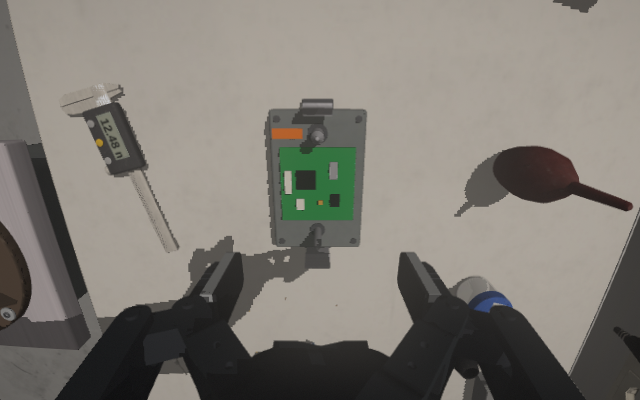

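Run:
```python
from h import *
def rect(im,mask,c,z,nm):
    ys,xs=np.nonzero(mask)
    P=np.array([atz(c,(x,y),z)[:2] for x,y in zip(xs,ys)])
    (cx,cy),(w,h),a=cv2.minAreaRect((P*1000).astype(np.float32)); print(nm,cx,cy,w,h,a)
o=r.observe(); im=cv2.imread('pics/c_cover.png')[:,:,::-1].astype(int); c=cam('wrist',o)
R,G,B=im[...,0],im[...,1],im[...,2]
m=((B>R*1.6)&(B>50)).astype(np.uint8); m[:, :230]=0; m[:,420:]=0;m[:100]=0;m[290:]=0
n,l,s,_=cv2.connectedComponentsWithStats(m); k=1+np.argmax(s[1:,4]); rect(im,l==k,c,.014,'cover')
# fixture board
im=cv2.imread('pics/c_fix.png')[:,:,::-1].astype(int)
o['eef_pos']=np.array([0.51920156,0.11590312,0.17]);o['eef_rot']=rv(.01);c=cam('wrist',o)
R,G,B=im[...,0],im[...,1],im[...,2]
m=((G>R*1.5)&(G>B*1.3)&(G>50)).astype(np.uint8)
n,l,s,_=cv2.connectedComponentsWithStats(m); k=1+np.argmax(s[1:,4]); rect(im,l==k,c,.034,'board')
```

```text
cover 492.5183410644531 -204.37783813476562 88.98652648925781 140.28439331054688 18.06532096862793
board 515.511962890625 119.61177825927734 75.48722076416016 76.6445083618164 0.6440098285675049
```

Run:
```python
import cv2,numpy as np
a=cv2.imread('pics/c_fix.png')[90:280,255:385]; 
b=cv2.imread('pics/c_cover.png')[110:300,255:385]
cv2.imwrite('pics/d.png',cv2.resize(np.hstack([a,b]),None,fx=3,fy=3,interpolation=cv2.INTER_CUBIC))
from h import *
o={'eef_pos':np.array([0.51920156,0.11590312,0.17]),'eef_rot':rv(.01)};c=cam('wrist',o)
print([proj(c,[.519,.118+s,z]) for s in(.052,-.052) for z in (.03,.073)], -c['R'].T@c['t'])
```

```text
[array([320.99063171, 134.02545612]), array([321.16206785, 139.64547513]), array([319.80765215, 230.36123107]), array([319.773567  , 250.16576535])] [0.51772569 0.19930392 0.30451092]
```

View pics/d.png

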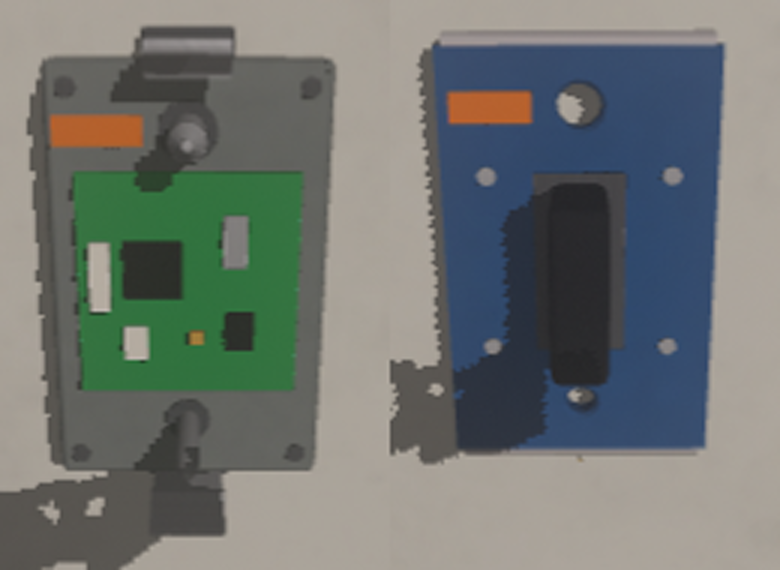

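The tips are at about (317,139) and (318.5,243). The cover sits square to the jaws with its orange mark at upper left. Grasping it now.

Run:
```python
from h import *
a=.312;p=np.array([.4938,-.2045])
r.goto([*p,.11],rv(a)); r.servo_line([*p,.027],velocity=.06)
print(r.observe()['ft_force'],r.observe()['eef_pos'])
r.set_gripper(.0); o=r.observe(); print(o['grip_width'],o['ft_force'],o['moment'],o['eef_pos'])
r.servo_line([*p,.045],velocity=.05); r.pause(.2)
save('e_w',r.grab_frame('wrist')); save('e_s',r.grab_frame('side'))
o=r.observe(); print(o['time'],o['grip_width'],o['ft_force'],o['moment'],o['eef_pos'])
```

```text
[-0.68002232  0.26472803  0.34233411] [ 0.49402756 -0.20458691  0.0273237 ]
0.017029224274544383 [-0.81765198  0.21832095  4.77251644] [0.09752458 0.26489417 0.06964414] [ 0.49372393 -0.20452772  0.02716756]
11.8917 0.017238969599885065 [-0.29496981 -0.96884049 -1.98819239] [-0.03400084  0.01367471 -0.01839501] [ 0.4936555  -0.20446633  0.04481768]
```

View pics/e_w.png

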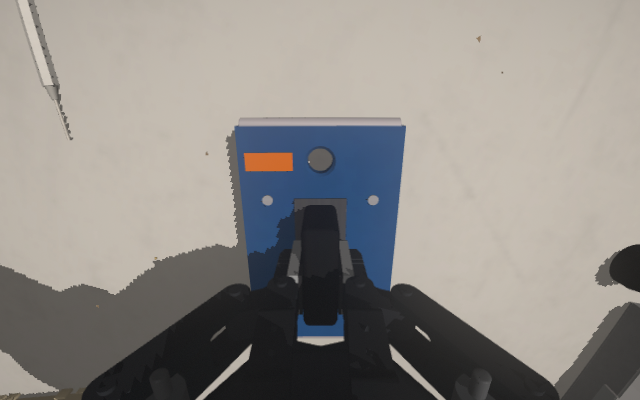

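View pics/e_s.png

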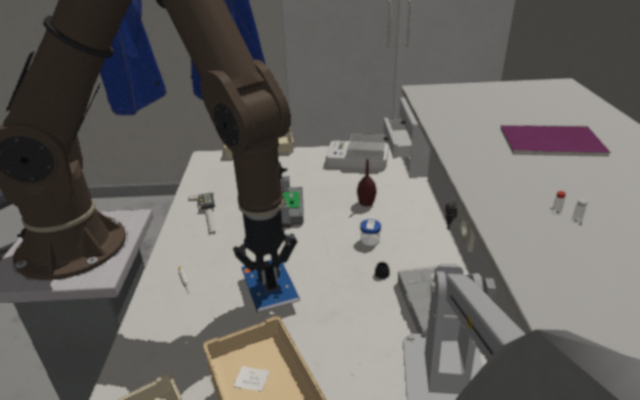

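The cover is held level with a weight of about 2 N, and the large hole is at (320,160). I'll measure the hole in the tool frame.

```bash
python3 - <<'E'
from h import *
o=r.observe(); c=cam('wrist',o)
Rt=Ro.from_rotvec(o['eef_rot']).as_matrix()
z=o['eef_pos'][2]-.013
for n in ['hole_big','cover_grip']:
    for d in r.landmark_of('wrist',n)[:1]: print(n,d['score'],d['position'])
for nm,p,zz in [('holetop',(320,159.5),z),('endL',(237,126),z),('endR',(405,126),z),('gripfar',(320,206),z+.036),('gripnear',(320,325),z+.036)]:
    print(nm,np.round(Rt.T@(atz(c,p,zz)-o['eef_pos']),4))
E
python3 - <<'E'
import cv2
cv2.imwrite('pics/e2.png',cv2.resize(cv2.imread('pics/e_w.png')[100:350,220:420],None,fx=2.4,fy=2.4,interpolation=cv2.INTER_CUBIC))
E
```

```text
hole_big 0.95 [323.0, 158.3]
cover_grip 0.75 [322.5, 265.8]
holetop [-0.0006 -0.0541  0.013 ]
endL [-0.0441 -0.0719  0.013 ]
endR [ 0.0438 -0.072   0.013 ]
gripfar [-0.0006 -0.0409 -0.023 ]
gripnear [-0.0005  0.0247 -0.023 ]
```

View pics/e2.png

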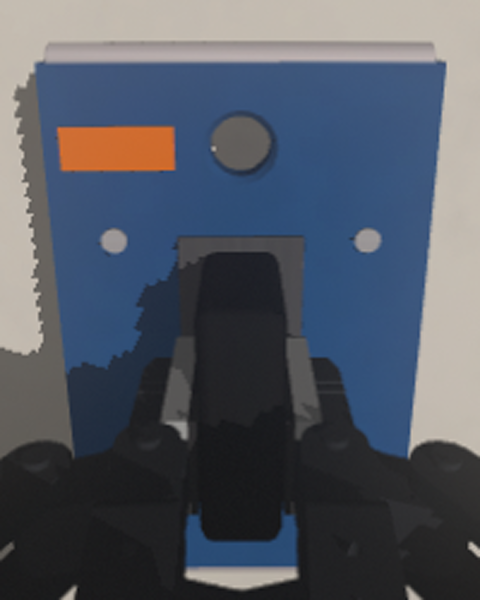

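```bash
python3 - <<'E'
from h import *
o={'eef_pos':np.array([0.51920156,0.11590312,0.17]),'eef_rot':rv(.01)};c=cam('wrist',o)
b=atz(c,(316.7,139.3),.073);s=atz(c,(318.5,244),.073); print(b,s,(b+s)/2)
f=np.array([.5175,.1185]); a=.012; t=f-.002*np.array([-np.sin(a),np.cos(a)])
p=r.observe()['eef_pos']
r.servo_line([p[0],p[1],.16],velocity=.15)
r.servo_line([*t,.16],velocity=.2,rotation=rv(a))
r.servo_line([*t,.13],velocity=.1); r.pause(.2)
for n in ['top','side','wrist']:
    o=r.observe(); im=r.grab_frame(n); save('f_'+n,im); c=cam(n,o); ez=o['eef_pos'][2]-.021
    for k,z in dict(hole_big=ez,hole_small=ez,pin_big=.073,pin_small=.073,cover_grip=ez+.026).items():
        for d in r.landmark_of(n,k)[:1]: print(n,k,round(d['score'],2),np.round(d['position'],1),np.round(atz(c,d['position'],z),4))
print(o['time'],o['eef_pos'],o['eef_rot'],o['ft_force'],o['moment'])
E
python3 - <<'E'
import cv2,numpy as np
a=cv2.imread('pics/f_top.png')[200:280,220:330];b=cv2.imread('pics/f_side.png')[140:240,230:340]
cv2.imwrite('pics/f2.png',np.vstack([cv2.resize(a,(440,320)),cv2.resize(b,(330,300))[:, :330] if 0 else cv2.resize(b,(440,280))]))
E
```

```text
[0.51529271 0.17024183 0.073     ] [0.51772225 0.07261217 0.073     ] [0.51650748 0.121427   0.073     ]
top hole_small 0.88 [290.9 241.2] [0.5122 0.0695 0.1095]
top pin_small 0.49 [293.8 238.5] [0.517  0.0655 0.073 ]
top cover_grip 0.96 [267.9 236.6] [0.5239 0.1169 0.1355]
side hole_big 0.89 [282.7 165.7] [0.5172 0.1742 0.1091]
side hole_small 0.6 [279.6 186.8] [0.5127 0.0621 0.1091]
side pin_big 0.78 [283.  174.7] [0.515  0.1901 0.073 ]
side pin_small 0.67 [282.1 194.9] [0.5157 0.0827 0.073 ]
side cover_grip 0.9 [281.9 169.6] [0.519  0.1034 0.1351]
wrist hole_big 0.67 [320.5 158.6] [0.5169 0.1694 0.109 ]
wrist pin_big 0.62 [322.1 148.6] [0.518  0.1694 0.073 ]
wrist cover_grip 0.66 [320.3 265.3] [0.5175 0.1158 0.135 ]
15.9167 [0.5175119  0.11647186 0.12998492] [ 3.14146807e+00  1.88061339e-02 -8.03542096e-05] [ 0.36032994  0.39600066 -1.50784784] [-0.03302331 -0.03724133 -0.08447013]
```

View pics/f2.png

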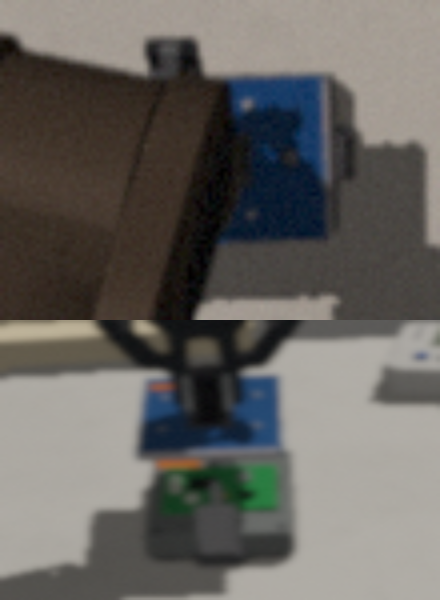

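View pics/f_wrist.png

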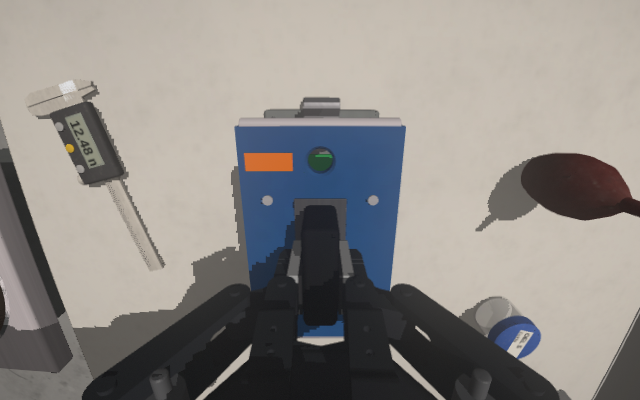

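Run:
```python
from h import *
o=r.observe(); c=cam('wrist',o)
Rt=Ro.from_rotvec(o['eef_rot']).as_matrix()
for nm,p,z in [('farL',(265,111),.03),('farR',(379,111),.03),('catchL',(304,98),.064),('catchR',(340,98),.064),('hole',(320,159.5),o['eef_pos'][2]-.013),('endL',(237,126),o['eef_pos'][2]-.013),('endR',(405,126),o['eef_pos'][2]-.013)]:
    P=atz(c,p,z);print(nm,np.round(P,4),np.round(Rt.T@(P-o['eef_pos']),4))
a=cv2.imread('pics/f_wrist.png')[85:185,220:420]
cv2.imwrite('pics/f3.png',cv2.resize(a,None,fx=4,fy=4,interpolation=cv2.INTER_NEAREST))
```

```text
farL [0.4714 0.1927 0.03  ] [-0.0452 -0.0768  0.1   ]
farR [0.5645 0.194  0.03  ] [ 0.0479 -0.0769  0.1   ]
catchL [0.5052 0.2026 0.064 ] [-0.0113 -0.0863  0.066 ]
catchR [0.5299 0.2029 0.064 ] [ 0.0134 -0.0863  0.066 ]
hole [0.5166 0.1704 0.117 ] [-0.0003 -0.054   0.013 ]
endL [0.473  0.1877 0.117 ] [-0.0437 -0.0717  0.013 ]
endR [0.5608 0.1888 0.117 ] [ 0.0442 -0.0718  0.013 ]
```

View pics/f3.png

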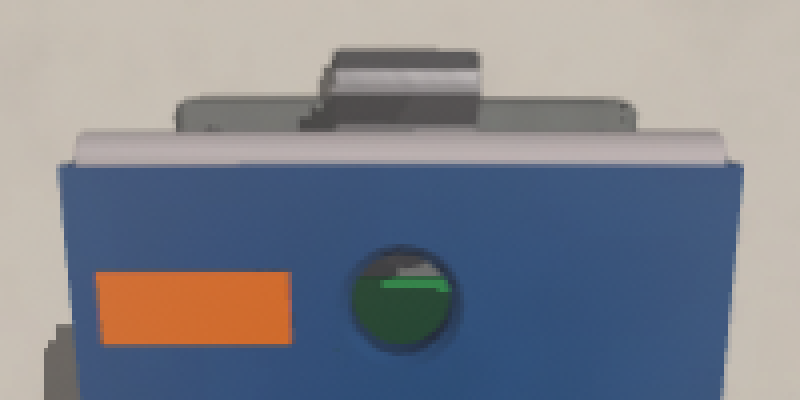

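The fixture centre is about 1.2 mm to the cover's +x, and y matches. I'll correct x, then lower to just above the tips and look again.

Run:
```python
from h import *
r.servo_line([.5185,.1165,.099],velocity=.05,rotation=rv(.013)); r.pause(.15)
im=r.grab_frame('wrist'); s=r.grab_frame('side')
a=cv2.resize(im[85:185,220:420],None,fx=3,fy=3,interpolation=cv2.INTER_NEAREST)
b=cv2.resize(s[150:230,230:350],(450,300)); 
save('g',np.vstack([a,np.hstack([b,np.zeros((300,150,3),np.uint8)])]))
o=r.observe(); print(o['time'],o['eef_pos'],o['ft_force'],o['moment'])
c=cam('wrist',o); Rt=Ro.from_rotvec(o['eef_rot']).as_matrix()
print([proj(c,o['eef_pos']+Rt@np.array([0,-.054,d])) for d in (.013,.026,.035)])
```

```text
17.2333 [0.5186493  0.11657546 0.09924473] [-0.648146    0.08810176 -2.01347623] [-0.05298731  0.0304733  -0.03866824]
[array([320.53885743, 159.43001558]), array([320.49994847, 155.07770634]), array([320.47631337, 152.43484456])]
```

View pics/g.png

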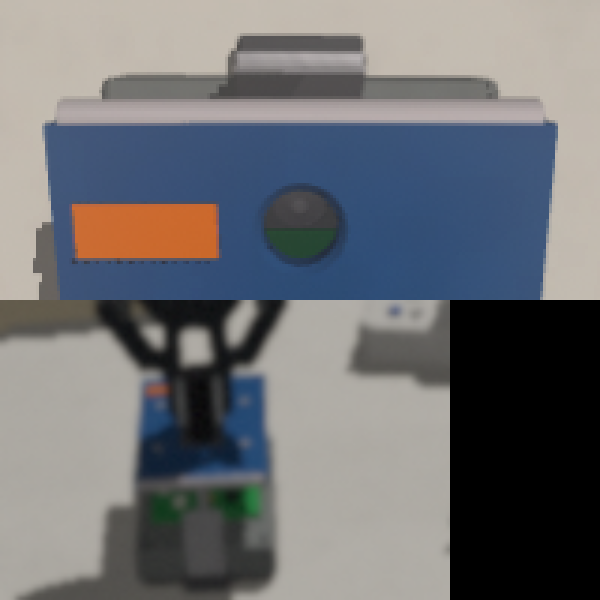

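The pin tip shows through the hole at (320.5,154), against (320.5,155) predicted, so they are aligned. Lowering onto the pins.

Run:
```python
from h import *
for z in [.092,.086,.082,.079,.077,.075]:
    r.servo_line([.5185,.1165,z],velocity=.04); o=r.observe()
    print(z,np.round(o['eef_pos'],4),np.round(o['ft_force'],2),np.round(o['moment'],2))
    if abs(o['ft_force'][2]+2)>5 or np.hypot(*o['ft_force'][:2])>6: break
im=r.grab_frame('wrist'); s=r.grab_frame('side')
a=cv2.resize(im[85:285,220:420],None,fx=2,fy=2)
b=cv2.resize(s[150:230,230:350],(400,267)); 
save('h1',np.hstack([a,np.vstack([b,np.zeros((133,400,3),np.uint8)])]));print(o['time'])
```

```text
0.092 [0.5182 0.1164 0.0916] [-0.5  -0.5  -2.53] [ 0.02 -0.01  0.01]
0.086 [0.5183 0.117  0.0857] [-0.17  2.15 -2.29] [ 0.58  0.08 -0.06]
0.082 [0.5183 0.1173 0.0816] [-0.03  5.13 -5.32] [ 1.28 -0.07 -0.05]
0.079 [0.5183 0.1174 0.0788] [-0.28  4.68 -4.68] [1.24 0.04 0.01]
0.077 [0.5184 0.1174 0.077 ] [-1.18  5.99 -0.31] [ 1.21  0.23 -0.13]
18.6083
```

View pics/h1.png

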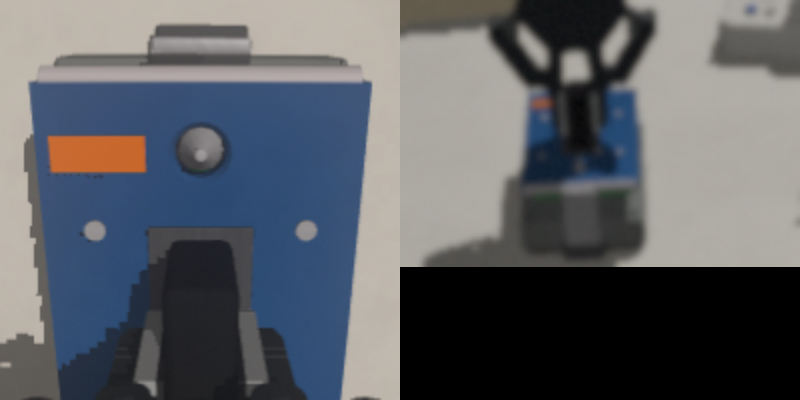

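The pin is through the hole but pushes the cover toward +y with 5 N. I'll shift the target 1.2 mm that way and carry on.

Run:
```python
from h import *
y=.1177
r.servo_line([.5185,y,.077],velocity=.02); o=r.observe()
print(np.round(o['eef_pos'],4),np.round(o['ft_force'],2),np.round(o['moment'],2))
if o['ft_force'][1]>2: y+=.0004
if o['ft_force'][1]<-2: y-=.0004
for z in [.075,.073,.071,.069]:
    r.servo_line([.5185,y,z],velocity=.03); o=r.observe()
    print(z,np.round(o['eef_pos'],4),np.round(o['ft_force'],2),np.round(o['moment'],2))
    if o['ft_force'][2]>10 or np.hypot(*o['ft_force'][:2])>8: break
print(o['time'])
```

```text
[0.5185 0.1176 0.077 ] [ 0.04  3.05 -2.18] [ 0.6   0.15 -0.05]
0.075 [0.5188 0.1178 0.075 ] [ 0.65  1.74 -1.05] [ 0.26  0.01 -0.04]
0.073 [0.5189 0.1179 0.0731] [-0.43  1.07  1.86] [ 0.2   0.01 -0.1 ]
0.071 [0.5191 0.1179 0.0718] [-2.32  2.16 11.88] [ 0.24  0.62 -0.13]
19.7083
```

It is on the ramps now, level. Pressing straight down in small steps and watching the force.

Run:
```python
from h import *
for z in np.arange(.070,.0565,-.001):
    r.servo_line([.5186,.1181,z],velocity=.03); o=r.observe()
    print(round(z,4),np.round(o['eef_pos'],4),np.round(o['ft_force'],2),np.round(o['moment'],2))
    if o['ft_force'][2]>34 or np.hypot(*o['ft_force'][:2])>12: break
im=r.grab_frame('wrist'); s=r.grab_frame('side')
a=cv2.resize(im[85:285,220:420],None,fx=2,fy=2)
b=cv2.resize(s[150:230,230:350],(400,267)); 
save('i1',np.hstack([a,np.vstack([b,np.zeros((133,400,3),np.uint8)])]));print(o['time'])
```

```text
0.07 [0.519  0.1179 0.0702] [0.09 1.68 2.57] [ 0.16  0.   -0.09]
0.069 [0.5187 0.1178 0.0688] [ 0.26 -0.11 -0.19] [ 0.05 -0.34 -0.01]
0.068 [0.5186 0.118  0.0678] [ 0.97  0.93 -1.82] [ 0.05 -0.39 -0.05]
0.067 [0.5186 0.1181 0.0669] [ 1.63  0.25 -1.95] [-0.01 -0.35 -0.03]
0.066 [0.5184 0.1181 0.0658] [ 1.21  0.67 -2.34] [ 0.07 -0.29 -0.04]
0.065 [0.5183 0.1181 0.0648] [ 0.55 -0.36 -3.32] [ 0.06 -0.22  0.02]
0.064 [0.5183 0.1181 0.0638] [ 1.07  0.26 -5.65] [ 0.02 -0.13 -0.01]
0.063 [0.5183 0.1181 0.0628] [ 0.81  0.49 -7.4 ] [ 0.04 -0.19  0.03]
0.062 [0.5187 0.1181 0.0621] [ 0.4  -0.09 -2.  ] [-0.05 -0.   -0.01]
0.061 [0.5189 0.118  0.0612] [-0.06 -0.22  1.17] [-0.08 -0.01  0.02]
0.06 [0.5189 0.1181 0.0611] [-4.83 -0.36 17.34] [-0.05  1.12 -0.03]
0.059 [0.519  0.1181 0.0611] [-10.13  -0.57  33.76] [-0.17  2.22  0.06]
0.058 [0.519  0.1181 0.061 ] [-14.39  -0.49  48.42] [-0.26  3.28  0.05]
22.9583
```

View pics/i1.png

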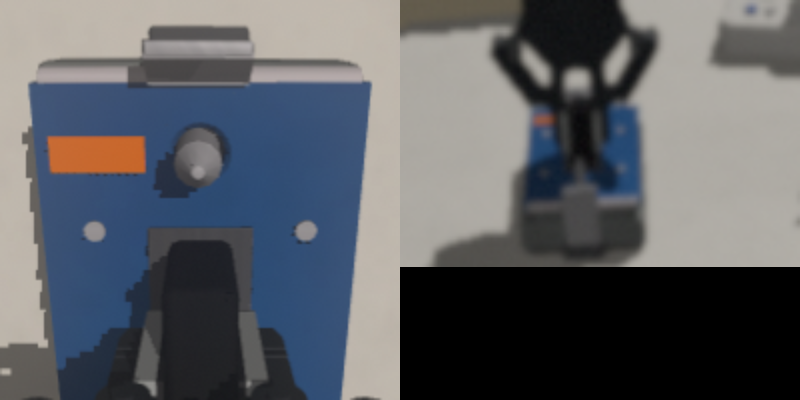

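The cover stopped hard at TCP 61 mm, which is the home height, and the catch nose shows over its far end. I'll unload, release and check.

Run:
```python
from h import *
p=[.5189,.1181]
r.servo_line([*p,.0612],velocity=.02); o=r.observe(); print(np.round(o['ft_force'],2))
r.set_gripper(.06); r.pause(.1); r.servo_line([*p,.20],velocity=.12)
r.goto([.519,.1,.25],rv(.013)); r.pause(.1)
o=r.observe()
for n in ['wrist','top','side']:
    o=r.observe(); im=r.grab_frame(n); save('j_'+n,im); c=cam(n,o)
    for k,z in dict(cover_grip=.066,hole_big=.04,hole_small=.04,pot_a=0,dust_blower=0,loupe=0).items():
        for d in r.landmark_of(n,k)[:1]: print(n,k,round(d['score'],2),np.round(atz(c,d['position'],z),4))
a=cv2.imread('pics/j_wrist.png')[90:290,240:400]; b=cv2.imread('pics/j_side.png')[150:250,230:350]
cv2.imwrite('pics/j2.png',np.hstack([cv2.resize(a,(400,500)),cv2.resize(b,(400,500))]));print(r.observe()['time'],o['ft_force'])
```

```text
[-2.86  0.08  6.76]
wrist cover_grip 0.67 [0.5202 0.1153 0.066 ]
wrist hole_big 0.63 [0.5183 0.1711 0.04  ]
wrist hole_small 0.68 [0.5214 0.064  0.04  ]
wrist pot_a 0.68 [ 0.732  -0.0319  0.    ]
wrist dust_blower 0.9 [0.7356 0.1379 0.    ]
top cover_grip 0.91 [0.5228 0.1227 0.066 ]
top hole_big 0.52 [0.7276 0.1263 0.04  ]
top hole_small 0.64 [0.5139 0.066  0.04  ]
top pot_a 0.89 [ 0.7208 -0.0339  0.    ]
top dust_blower 0.97 [0.7361 0.1372 0.    ]
top loupe 0.74 [0.5181 0.0769 0.    ]
side cover_grip 0.93 [0.5206 0.106  0.066 ]
side hole_big 0.75 [0.5189 0.1893 0.04  ]
side hole_small 0.64 [0.5215 0.0725 0.04  ]
side pot_a 0.77 [ 0.7299 -0.0457  0.    ]
side dust_blower 0.73 [0.7375 0.1441 0.    ]
side loupe 0.65 [ 0.7392 -0.1579  0.    ]
26.7333 [-0.40320447 -0.30793009  0.54996888]
```

View pics/j2.png

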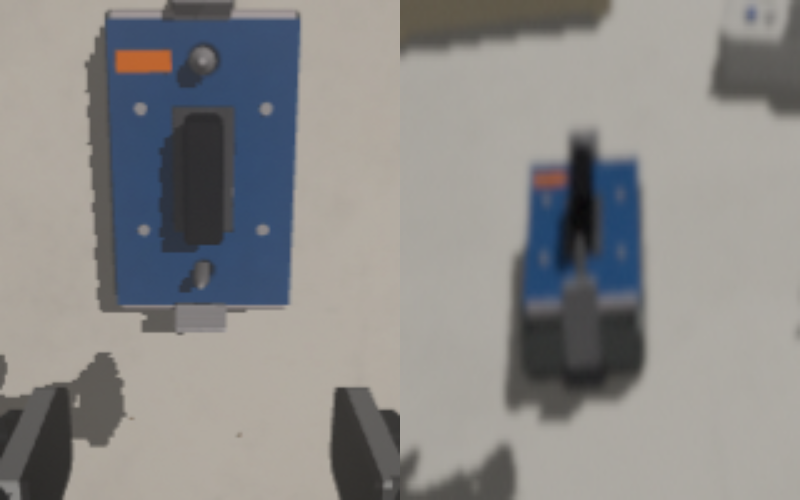

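View pics/j_top.png

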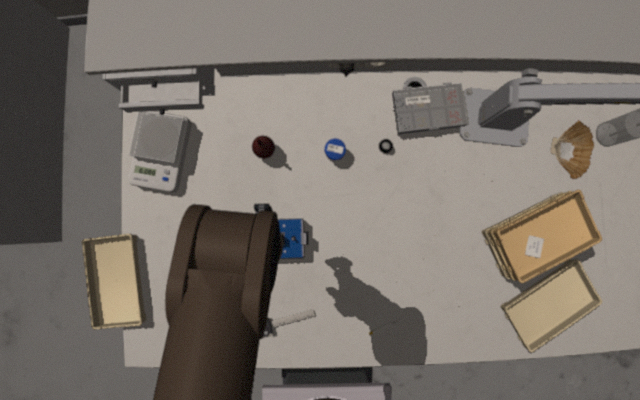

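The top view shows the bystanders unmoved. One closer look at both catches before handing in.

Run:
```python
from h import *
ims=[]
for i,cen in enumerate([[.519,.045,.05],[.519,.185,.05]]):
    look(cen,.013,.17,'wrist',{},f'k{i}')
    ims.append(cv2.resize(cv2.imread(f'pics/k{i}.png')[60:290,230:410],None,fx=2.2,fy=2.2,interpolation=cv2.INTER_CUBIC))
cv2.imwrite('pics/k.png',np.hstack(ims))
```

```text
pose [0.51910384 0.04982577 0.17      ]
t 27.4
pose [0.51910607 0.18982505 0.17      ]
t 28.2167
```

View pics/k.png

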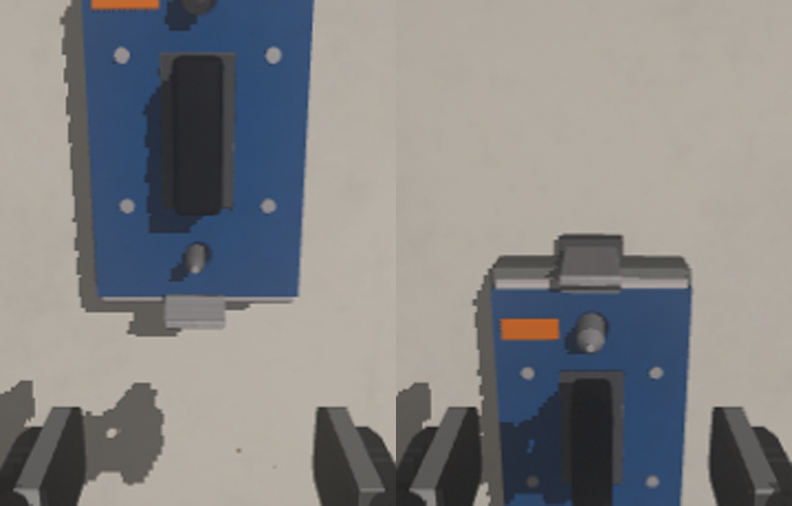

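Both noses lie over the cover's ends, both pins protrude alike, and the orange mark is at the thick pin.

Run:
```python
from h import *
r.servo_line([.5191,.19,.24],velocity=.15); r.pause(.2); o=r.observe(); print(o['time'],o['ft_force']); print(r.hand_in())
```

```text
29.0333 [ 0.06214482 -0.18722471  0.05442379]
the job is handed in; nothing more can be done
None
```

The blue cover is on the fixture, fully down, with the orange marks together and both catches over its ends. I handed the job in at 29 s with the gripper clear of everything.

**How it went:** I took the cover by its grip and lowered it level onto the pins. The thick pin pushed it sideways with up to 6 N, so I shifted it about 1.2 mm. I then pressed straight down. The push needed reached about 12 N on the catch ramps, then fell away as the cover passed them. The cover stopped hard at its home height, where the last press reached about 48 N at the wrist.

**Last checks:**
- **Catches and pins:** close wrist pictures after release show both catch noses over the ends and both pins through their holes.
- **Bystanders:** the pot and the dust blower look unmoved in the pictures before and after. The loupe does too, but the network mislabelled it in the last top picture, so there I went by eye and by the side camera.

**What disagreed:** the networks' readings differed by several millimetres between cameras, mostly the side camera in y. I relied on the wrist view of the pin through the hole and on the measured forces. The level check after release is by picture only.

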